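# Close the spare branch of a valve panel and press its push cap home

## Robot

A 7-joint arm with a two-finger parallel gripper is mounted at the origin on the work surface; the furniture and walls round the work are solid. World frame = base frame: x ahead of the robot, y to its left, z up, the work surface at z = 0. Lengths are in m, angles in rad, forces in N, time in s.
With the tool pointing down it reaches from about 0.4 to 0.875 m from the base axis. Payload 19.3 kg.
Tool frame: the origin (TCP) lies at the very end of the fingers, on their centre line; the grasp point (between the pads) lies bot.tcp_to_grasp behind it (bot.tcp_to_grasp is the distance from the TCP to the grasp point, in m); z points along the fingers, y is the direction in which the jaws open and shut (so a half turn about z gives the same grasp; the last joint's range is limited). The gripper opens to 85 mm and grips with 20 to 120 N. Pads are 22 mm wide; open, the fingers measure 114 mm over their backs; the gripper's body (76 mm by 85 mm) begins 54 mm behind the grasp point. The pads swing forward as they close: fully open they stand 13 mm farther back than shut.
Start: joints at [-1.25, 0.521, -0.036, 1.599, 0.021, 1.021, -0.113], TCP at [0.238, 0.578, 0.231] pointing down, gripper open.
Joint ranges: [-2.91, 2.91], [-0.3, 2.13], [-1.5, 1.42], [0.17, 2.43], [-1.26, 4.41], [0.16, 1.93], [-2.52, 2.52]. Speed limits (rad/s): [1.89, 1.89, 2.39, 2.39, 3.01, 3.01, 3.01].

## Interface

Orientations are given as [roll, pitch, yaw] about the fixed x, y, z axes, in that order (R = Rz(yaw) Ry(pitch) Rx(roll)).
In Python, from workcell import bot gives the robot as it stands.
- The arm moves only by the tool servo_tool, never from a script. Its argument "targets" is a list of rows, each a list of 2 entries, a list of its own where there are three numbers: the shift along the tool's x, y, z in units of 0.05 m (1.0 is 0.05 m), then the turn about the tool's z in units of 5 degrees (1.0 is 5 degrees). A call has 1 to 12 rows; each row shifts and turns the commanded pose from where the row before left it, along the tool's axes as they then stand; what a row does not reach is not made up. A row lasts 1/8 s, in which the tool goes at most 62.5 mm and 10.7 degrees, less where a joint would pass 70% of its speed; a pose out of reach is approached as far as the arm can. A call with a number of a shift or a turn outside -1 to 1 is refused whole. A call with a gripper value outside its range is refused whole. "gripper" is the opening, from -1 (shut) to 1 (fully open), so that 0 is half open, set as the call begins (left out, the last holds). The fingers move at their own pace and stop on an object; "newtons" is the grip in N (left out, the last holds). Time passes only in rows, so rows that do not move let the fingers close. It gives the time, the measured TCP pose, the force and the opening at its end, in the units of the state.
- bot.observe(): the state, without advancing time (a new reading comes with each control period).
- bot.grab_frame(name): name is "side" or "top"; returns the picture (480x640x3 uint8, blue, green, red); there is no depth.
- bot.get_calibration(name): a dict with "fx", "fy", "cx", "cy" (pixels), "pose" (4x4, takes a point from camera to world coordinates). Camera axes: x right, y up, looking along -z (the intrinsics and any distortion apply to the point x, -y, -z); pixel columns grow to the right and rows downward; lengths in m; the calibration is good to about 2 mm. A picture is of the moment at which its call begins. get_calibration takes no time and is no camera call.
- bot.job_done(): hands the job in, once; it reports no verdict.
The state is a dict: "clock": time; "qpos": joint angles; "qd": joint speeds; "joint_efforts": joint torques, N m; "position": TCP position; "tool_rot": TCP orientation; "force": force on the tool from outside, world axes, zero at the start; "moment": the same for the moment, N m; "grip_width": finger opening in m.
Only numpy, scipy, OpenCV 4.12 (cv2) and the standard library are available. Lean on these libraries where they do the work, as an engineer would, in place of code of your own. Each camera call takes 0.05 s, during which the arm holds its last target.

## Task

One branch of the valve panel has no nozzle, only a push cap started on its bare outlet stub. First turn that branch's handle clockwise to fully closed without moving the handles of its neighbours, then press the push cap straight down until it is fully home.

Things in the scene. Friction and masses are not known exactly. Their poses are not given: they have to be found in the camera images.
- panel: Fixed aluminium plate 132 x 268 x 12 mm with four grey valve branches 68 mm apart along its y axis (y = -102, -34, 34, 102 mm). Origin on the table; x from the handle row (x = -32 mm) to the outlets (x = 40 mm), z up. Three outlets carry a white nozzle, top 113 mm above the table; the fourth, in any place, has a steel push cap. Under each handle a round steel bonnet, 44 mm wide, top at 60 mm.
- handle_d_grip (a point): Point on the vertical turning axis of the capped branch's handle, 90 mm above the table. The handle is a black upright bar 60 mm long, 14 mm thick, from 70 to 100 mm above the table, centred on the axis. x runs along the bar and turns with it, z up. It turns with about 0.1 N m of friction and stays where left.
- handle_d (a joint): Angle of the capped branch's handle, rad: 0 = fully open (bar along the panel's x axis, in line with its outlet), grows as the handle turns clockwise seen from above, 1.571 = fully closed, at its stop (bar along the panel's y axis).
- cap_top (a point): Centre of the flat top (27 mm wide) of the steel push cap: domed hub 31 mm wide, toothed rim disc 52 mm wide at its foot, 41 mm tall. It is started on the bare stub, its top 106 to 109 mm above the table, and slides only straight down, against about 9 N of bite, staying where it is pushed to. Home at its stop its top is 89 mm above the table.
- push_cap_part (a joint): How far the push cap has been pressed down the stub, m: 0 = just started, 0.020 = home, against its stop.
- handle_a_end (a point): One end of the black bar handle of one of the three other branches (with a white nozzle), 90 mm above the table, 30 mm along the bar from its vertical turning axis; the bar, the same size as the other, runs as far to the other side. x runs along the bar, away from the axis. It stands anywhere in its quarter turn and moves very easily (0.03 N m).
- handle_b_end (a point): One end of the black bar handle of one of the three other branches (with a white nozzle), 90 mm above the table, 30 mm along the bar from its vertical turning axis; the bar, the same size as the other, runs as far to the other side. x runs along the bar, away from the axis. It stands anywhere in its quarter turn and moves very easily (0.03 N m).
- handle_c_end (a point): One end of the black bar handle of one of the three other branches (with a white nozzle), 90 mm above the table, 30 mm along the bar from its vertical turning axis; the bar, the same size as the other, runs as far to the other side. x runs along the bar, away from the axis. It stands anywhere in its quarter turn and moves very easily (0.03 N m).

How it is judged:
On the way, in this order (a step that is already met when the one before it is completed fails the run):
1. the capped branch's handle is turned fully closed (more than 1.46 rad) while the push cap is still raised (pressed less than 8 mm) (value of joint handle_d above 1.46 rad and value of joint push_cap_part below 0.008 m), for 0.2 s.
2. the push cap is pressed home (more than 18 of 20 mm) (value of joint push_cap_part above 0.018 m), for 0.2 s.
At the end, for the whole second after the job is handed in: The capped branch's handle is fully closed (beyond 1.46 rad of 1.571) and at rest, its push cap is pressed down by more than 18 mm of its 20 mm, and the ends of the other three handles are within 5 mm of where they were (value of joint handle_d above 1.46 rad and value of joint push_cap_part above 0.018 m and velocity of joint handle_d below 0.05 rad/s and distance of each of handle_a_end, handle_b_end, handle_c_end from where it was at the start of the episode below 0.005 m); the robot touches nothing.
It fails at once if the handle of another branch is moved by more than 5 mm at its end (distance of any of handle_a_end, handle_b_end, handle_c_end from where it was at the start of the episode above 0.005 m).
It also fails if it takes over 51 s, if anything falls off the work surface, if the arm or the gripper's body presses on something with over 40 N, if the wrist force passes 120 N, or if a joint passes its speed limit or range.

## Working session

There is one attempt and no reset: what is moved stays moved. The work goes in short steps, Python scripts to look and compute and a tool call to move; the robot and the scene stay as the last step left them, time stands still between calls to the robot, and variables do not carry over. Pictures are saved under pics/ and viewed, and the job is handed in when it is done.

Besides the shell and the picture viewer there is one more tool, called after "Call:" as name([rows], argument=value, ...), one row to a line, values as JSON. servo_tool: Moves the arm, as the interface text tells. Its arguments: {"type":"object","properties":{"targets":{"type":"array","items":{"type":"array"}},"gripper":{"type":"number"},"newtons":{"type":"number"}},"required":["targets"]}

```bash
mkdir -p pics
python3 - <<'E'
from workcell import bot
import cv2
s=bot.observe(); print({k:s[k] for k in s}); print(bot.tcp_to_grasp)
for n in ("side","top"):
    cv2.imwrite(f"pics/{n}0.png",bot.grab_frame(n)); print(n,bot.get_calibration(n))
E
```

```text
{'clock': 0.0, 'qpos': array([-1.25023436,  0.52198348, -0.0363236 ,  1.59999896,  0.02120439,
        1.02108878, -0.11279792]), 'qd': array([ 1.04431286e-03, -1.54524122e-05, -4.88578033e-04,  3.19495033e-04,
        2.53809752e-04,  2.67609574e-04, -1.68739718e-03]), 'joint_efforts': array([ 1.41089269e-03, -9.27084875e+01,  1.98067345e+00, -3.69933164e+01,
        1.79343391e-02,  8.16857500e-03,  1.54408531e-05]), 'position': array([0.23796952, 0.57756737, 0.23074804]), 'tool_rot': array([-3.14050239e+00,  8.32899331e-05,  2.75082167e+00]), 'force': array([ 0.38487589, -0.55346991,  0.49657307]), 'moment': array([ 0.03653161,  0.01690776, -0.05970737]), 'grip_width': 0.08518568906707949}
0.0187
side {'fx': 466.8155202751459, 'fy': 466.8155202751459, 'cx': 318.801332191758, 'cy': 246.54137265836695, 'pose': array([[-0.46772623, -0.44091656,  0.76604488,  1.18114958],
       [ 0.88380037, -0.2444442 ,  0.39892848,  0.09035633],
       [ 0.01136106,  0.86362007,  0.50401518,  0.53765813],
       [ 0.        ,  0.        ,  0.        ,  1.        ]])}
top {'fx': 607.0631555861552, 'fy': 607.0631555861552, 'cx': 320.28241270502986, 'cy': 231.16996064957166, 'pose': array([[-0.0096206 ,  0.98119229, -0.19279296,  0.38009127],
       [-0.99991134, -0.00766465,  0.0108886 , -0.27256871],
       [ 0.00920612,  0.19288063,  0.98117904,  0.94999105],
       [ 0.        ,  0.        ,  0.        ,  1.        ]])}
```

View pics/side0.png

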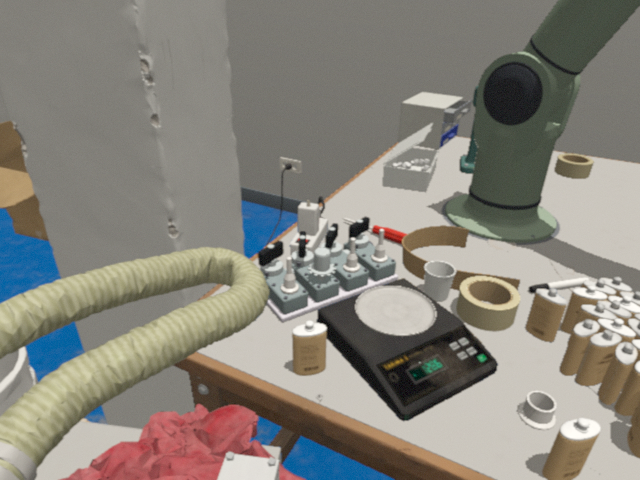

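View pics/top0.png

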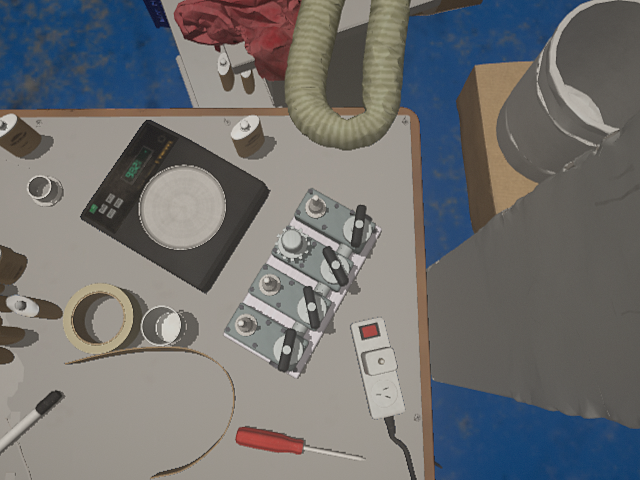

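```bash
cat > h.py <<'E'
import numpy as np, cv2
from workcell import bot
def ray(n,uv,z):
    c=bot.get_calibration(n);P=c['pose']
    d=P[:3,:3]@np.array([(uv[0]-c['cx'])/c['fx'],-(uv[1]-c['cy'])/c['fy'],-1.])
    o=P[:3,3]; return o+d*(z-o[2])/d[2]
def proj(n,p):
    c=bot.get_calibration(n);P=c['pose']
    q=P[:3,:3].T@(np.array(p)-P[:3,3]); return np.array([c['cx']+c['fx']*q[0]/-q[2],c['cy']+c['fy']*(-q[1])/-q[2]])
E
python3 - <<'E'
from h import *
t=cv2.imread('pics/top0.png');s=cv2.imread('pics/side0.png')
cv2.imwrite('pics/topc.png',cv2.resize(t[180:390,210:390],None,fx=2.8,fy=2.8,interpolation=cv2.INTER_CUBIC))
cv2.imwrite('pics/sidec.png',cv2.resize(s[210:320,240:410],None,fx=4.5,fy=4.5,interpolation=cv2.INTER_CUBIC))
# dark bar
g=t.max(axis=2); m=((g<50)*255).astype('uint8'); m[:, :265]=0; m[:,390:]=0; m[:190]=0; m[385:]=0
n,l,st,ce=cv2.connectedComponentsWithStats(m)
for i in range(1,n):
    if st[i,4]>60:
        pts=np.argwhere(l==i)[:,::-1].astype(np.float32); print(st[i],ce[i],cv2.minAreaRect(pts))
for uv in [(292,242),(335,266),(317,205),(357,227),(270,284),(311,307),(246,324),(287,350)]:
    print(uv, ray('top',uv,.1))
E
```

```text
(292, 242) [ 0.53173306 -0.24164876  0.1       ]
(335, 266) [ 0.49684601 -0.30229254  0.1       ]
(317, 205) [ 0.5855254  -0.27764679  0.1       ]
(357, 227) [ 0.55277277 -0.33455829  0.1       ]
(270, 284) [ 0.47217834 -0.21078067  0.1       ]
(311, 307) [ 0.43958857 -0.26803885  0.1       ]
(246, 324) [ 0.41699554 -0.17794554  0.1       ]
(287, 350) [ 0.38113865 -0.23468816  0.1       ]
```

View pics/topc.png

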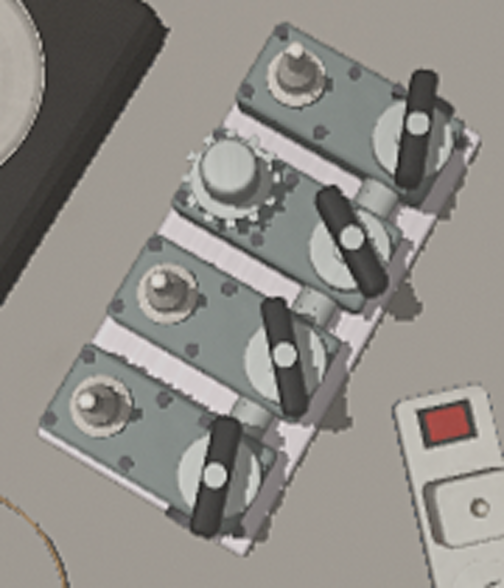

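View pics/sidec.png

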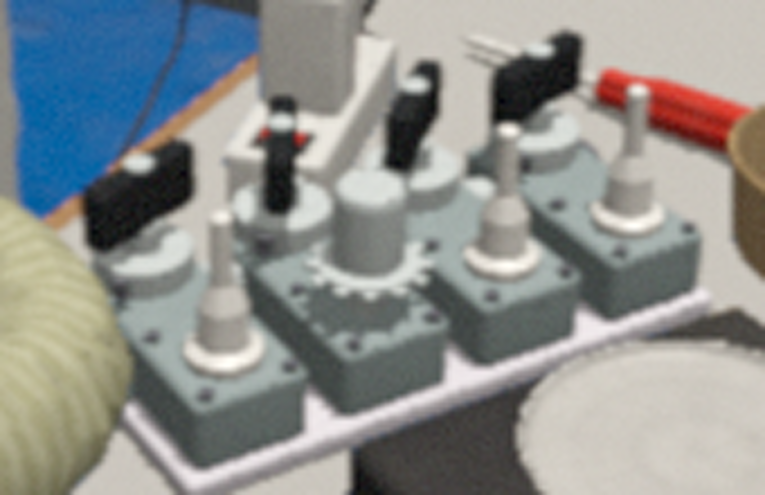

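Run:
```python
from h import *
t=cv2.imread('pics/top0.png')
g=t.max(axis=2)
for p in [(210+418/2.8,180+90/2.8),(210+340/2.8,180+205/2.8),(210+285/2.8,180+390/2.8)]:
    print(t[int(p[1]),int(p[0])])
for T in (60,75):
  m=((g<T)*255).astype('uint8'); R=m*0; R[190:385,265:390]=1; m*=R
  m=cv2.morphologyEx(m,cv2.MORPH_CLOSE,np.ones((7,7),np.uint8))
  n,l,st,ce=cv2.connectedComponentsWithStats(m)
  for i in range(1,n):
    if st[i,4]>100:
        pts=np.argwhere(l==i)[:,::-1].astype(np.float32); print(T,st[i],ce[i],cv2.minAreaRect(pts))
# hub discs: light blobs inside
```

```text
[65 69 69]
[63 65 65]
[71 73 73]
60 [350 205  21  49 372] [358.27956989 225.48387097] ((360.41949462890625, 228.92437744140625), (47.91410827636719, 19.834068298339844), 88.21009063720703)
60 [323 246  25  40 330] [334.94848485 266.09090909] ((334.8854064941406, 265.7796325683594), (41.59272384643555, 10.291715621948242), 62.52556610107422)
60 [304 286  16  43 306] [311.1503268  306.87908497] ((311.3607482910156, 306.7135314941406), (43.15919494628906, 9.3734769821167), 78.11134338378906)
60 [278 329  18  43 247] [286.70850202 349.951417  ] ((286.5245666503906, 349.7704772949219), (9.734170913696289, 42.94487762451172), 13.240518569946289)
75 [350 205  22  49 508] [358.48622047 227.57874016] ((360.9012451171875, 228.93869018554688), (47.975040435791016, 20.82787322998047), 88.15238952636719)
75 [295 216  46  28 112] [318.39285714 230.77678571] ((316.85394287109375, 230.03372192382812), (51.93989944458008, 4.239991664886475), 32.00538635253906)
75 [323 246  25  46 470] [335.11914894 268.93404255] ((335.7024841308594, 267.8406982421875), (45.89044189453125, 19.30106544494629), 78.36637115478516)
75 [274 254  45  28 144] [292.29166667 263.36111111] ((298.78094482421875, 264.05059814453125), (50.5619010925293, 12.61397647857666), 32.0053825378418)
75 [303 286  18  43 382] [311.63874346 306.12827225] ((314.2499694824219, 306.25), (43.3416633605957, 15.689289093017578), 78.69007110595703)
75 [269 329  34  43 490] [287.51428571 352.0122449 ] ((289.924072265625, 351.1568603515625), (27.353225708007812, 42.56882095336914), 25.820993423461914)
```

Run:
```python
from h import *
c=lambda x,y:(210+x/2.8,180+y/2.8)
obs=[(c(418,124),.1015,(-32,-102)),(c(351,238),.1015,(-32,-34)),(c(285,355),.1015,(-32,34)),(c(215,475),.1015,(-32,102)),
(c(295,51),.113,(40,-102)),(c(158,282),.113,(40,34)),(c(91,402),.113,(40,102)),(c(229,161),.1075,(40,-34))]
W=np.array([ray('top',u,z)[:2] for u,z,_ in obs]); L=np.array([o[2] for o in obs])/1000
a=L-L.mean(0); b=W-W.mean(0)
th=np.arctan2((a[:,0]*b[:,1]-a[:,1]*b[:,0]).sum(),(a*b).sum())
R=np.array([[np.cos(th),-np.sin(th)],[np.sin(th),np.cos(th)]]); t=W.mean(0)-R@L.mean(0)
print(np.degrees(th),t); print((W-(L@R.T+t))*1000)
ax=R@[-.032,-.034]+t; cap=R@[.04,-.034]+t; print('axis',ax,'cap',cap)
for l in L: print(l, proj('side',[*(R@l+t),.102]))
e1=ray('top',c(333,190),.1)[:2];e2=ray('top',c(373,293),.1)[:2]
for p,q in [((418,72),(408,187)),((333,190),(373,293)),((272,300),(297,413)),((228,421),(203,534))]:
  e1=ray('top',c(*p),.1)[:2];e2=ray('top',c(*q),.1)[:2];d=e1-e2
  an=np.degrees(np.arctan2(d[1],d[0])); print('bar',np.hypot(*d),(e1+e2)/2,'world ang',an,'rel',(an-np.degrees(th)))
```

```text
59.72462763588828 [ 0.48515998 -0.25876645]
[[-0.71618595  0.0256695 ]
 [-0.33379644  0.77949439]
 [ 0.10594745  0.1196864 ]
 [ 0.68172999  0.51721562]
 [-1.10858687  0.32500665]
 [-0.60097374  0.31537121]
 [-0.18472877 -1.82223064]
 [ 2.15659433 -0.26021312]]
axis [ 0.49838979 -0.30354336] cap [ 0.53468906 -0.24136328]
[-0.032 -0.102] [269.61643472 244.62204786]
[-0.032 -0.034] [301.29922741 235.60255454]
[-0.032  0.034] [330.85110953 227.18969126]
[-0.032  0.102] [358.48006685 219.32424838]
[ 0.04  -0.102] [288.17493916 262.35365362]
[0.04  0.034] [351.7541787  242.61320803]
[0.04  0.102] [380.2615587 233.7620738]
[ 0.04  -0.034] [321.13951398 252.11862407]
bar 0.0602525581167321 [ 0.55406215 -0.33531849] world ang -6.0947539330030835 rel -65.81938156889137
bar 0.05595360017757721 [ 0.49662954 -0.30374387] world ang 20.28854230546084 rel -39.436085330427446
bar 0.05728854807793457 [ 0.43931243 -0.26884321] world ang 12.140386379857729 rel -47.58424125603055
bar 0.05562127456857519 [ 0.38058954 -0.2346786 ] world ang -12.67370321618095 rel -72.39833085206924
```

```bash
cat >> h.py <<'E'
def plan(target,yaw,n,polar=True,zlast=True):
    s=bot.observe();p=np.array(s['position']);y0=s['tool_rot'][2]
    dy=(yaw-y0+np.pi)%(2*np.pi)-np.pi
    a0,a1=np.arctan2(p[1],p[0]),np.arctan2(target[1],target[0]);r0,r1=np.hypot(*p[:2]),np.hypot(*target[:2])
    rows=[];q=p.copy();y=y0
    for i in range(1,n+1):
        f=i/n
        if polar:
            a=a0+f*(a1-a0);r=r0+f*(r1-r0);w=np.array([r*np.cos(a),r*np.sin(a),p[2]+f*(target[2]-p[2])])
        else: w=p+f*(np.array(target)-p)
        d=w-q;c,sn=np.cos(y),np.sin(y)
        t=np.array([d[0]*c+d[1]*sn, d[0]*sn-d[1]*c, -d[2]])/.05
        t=np.round(t,2); turn=round(float(-(y0+f*dy-y)/np.radians(5)),2)
        rows.append([t.tolist(),turn])
        T=t*.05; q=q+np.array([T[0]*c+T[1]*sn,T[0]*sn-T[1]*c,-T[2]]); y=y-turn*np.radians(5)
    print('end',q,np.degrees(y)); 
    import json
    for i in range(0,n,12): print(json.dumps(rows[i:i+12]))
E
python3 -c "
from h import *
plan([.498,-.3035,.231],np.radians(20.3),32)
for z in (.1,.2,.3): print(ray('top',(345,148),z),ray('side',(262,290),z))"
```

```text
end [ 0.49801577 -0.30355179  0.2307832 ] 20.309858770884407
[[[-0.67, -0.04, -0.0], 0.86], [[-0.67, -0.03, -0.0], 0.86], [[-0.68, -0.02, -0.0], 0.85], [[-0.67, -0.0, -0.0], 0.86], [[-0.66, 0.01, -0.0], 0.86], [[-0.67, 0.03, -0.0], 0.86], [[-0.67, 0.04, -0.0], 0.86], [[-0.66, 0.05, -0.0], 0.86], [[-0.66, 0.07, -0.0], 0.85], [[-0.66, 0.08, -0.0], 0.86], [[-0.65, 0.09, -0.0], 0.86], [[-0.65, 0.11, -0.0], 0.86]]
[[[-0.65, 0.12, -0.0], 0.86], [[-0.64, 0.13, -0.0], 0.85], [[-0.64, 0.15, -0.0], 0.86], [[-0.63, 0.16, -0.0], 0.86], [[-0.63, 0.17, -0.0], 0.86], [[-0.62, 0.18, -0.0], 0.86], [[-0.62, 0.2, -0.0], 0.86], [[-0.61, 0.21, -0.0], 0.85], [[-0.61, 0.22, -0.0], 0.86], [[-0.6, 0.24, -0.0], 0.86], [[-0.59, 0.24, -0.0], 0.86], [[-0.59, 0.26, -0.0], 0.86]]
[[[-0.58, 0.27, -0.0], 0.85], [[-0.58, 0.28, -0.0], 0.86], [[-0.56, 0.29, -0.0], 0.86], [[-0.56, 0.31, -0.0], 0.86], [[-0.55, 0.31, -0.0], 0.86], [[-0.55, 0.33, -0.0], 0.86], [[-0.53, 0.33, -0.0], 0.85], [[-0.53, 0.35, -0.0], 0.86]]
[ 0.67117186 -0.31946152  0.1       ] [ 0.68201273 -0.27103174  0.1       ]
[ 0.63692672 -0.31394466  0.2       ] [ 0.79605993 -0.18845859  0.2       ]
[ 0.60268159 -0.3084278   0.3       ] [ 0.91010714 -0.10588545  0.3       ]
```

Call:
servo_tool([
  [[-0.67,-0.04,0],0.86],
  [[-0.67,-0.03,0],0.86],
  [[-0.67,-0.02,0],0.86],
  [[-0.67,0,0],0.86],
  [[-0.67,0.01,0],0.86],
  [[-0.67,0.03,0],0.86],
  [[-0.67,0.04,0],0.86],
  [[-0.66,0.05,0],0.86],
  [[-0.66,0.07,0],0.86],
  [[-0.66,0.08,0],0.86],
  [[-0.65,0.09,0],0.86],
  [[-0.65,0.11,0],0.86],
], gripper=-0.3)

```text
clock: 1.6
position: [0.5252, 0.3081, 0.231]
tool_rot: [-3.141, 0.0, 1.848]
force: [0.7, 1.0, -0.4]
grip_width: 0.0298
```

Call:
servo_tool([
  [[-0.65,0.12,0],0.86],
  [[-0.64,0.13,0],0.86],
  [[-0.64,0.15,0],0.86],
  [[-0.63,0.16,0],0.86],
  [[-0.63,0.17,0],0.86],
  [[-0.62,0.18,0],0.86],
  [[-0.62,0.2,0],0.86],
  [[-0.61,0.21,0],0.86],
  [[-0.61,0.22,0],0.86],
  [[-0.6,0.24,0],0.86],
  [[-0.59,0.24,0],0.86],
  [[-0.59,0.26,0],0.86],
])

```text
clock: 3.1
position: [0.588, -0.0694, 0.231]
tool_rot: [-3.141, 0.0, 0.947]
force: [0.2, -0.5, 0.7]
grip_width: 0.0301
```

```bash
python3 -c "
from h import *
print(bot.observe()['qpos'])
plan([.4984,-.3035,.231],np.radians(20.3),10)"
```

```text
[-0.33157826  0.51756596  0.50823724  1.70982888 -0.29188148  0.99067363
 -0.34099464]
end [ 0.49837402 -0.30372408  0.23104858] 20.320682947814895
[[[-0.46, 0.22, 0.0], 0.68], [[-0.45, 0.23, 0.0], 0.68], [[-0.45, 0.24, 0.0], 0.68], [[-0.44, 0.24, 0.0], 0.68], [[-0.44, 0.25, 0.0], 0.68], [[-0.44, 0.25, 0.0], 0.68], [[-0.43, 0.27, 0.0], 0.68], [[-0.42, 0.27, 0.0], 0.68], [[-0.42, 0.27, 0.0], 0.67], [[-0.42, 0.29, 0.0], 0.68]]
```

Call:
servo_tool([
  [[-0.46,0.22,0.0],0.68],
  [[-0.45,0.23,0.0],0.68],
  [[-0.45,0.24,0.0],0.68],
  [[-0.44,0.24,0.0],0.68],
  [[-0.44,0.25,0.0],0.68],
  [[-0.44,0.25,0.0],0.68],
  [[-0.43,0.27,0.0],0.68],
  [[-0.42,0.27,0.0],0.68],
  [[-0.42,0.27,0.0],0.67],
  [[-0.42,0.29,0.0],0.68],
  [[0,0,0],0],
])

```text
clock: 4.47
position: [0.4976, -0.3053, 0.2315]
tool_rot: [3.141, 0.0, 0.352]
force: [-0.2, 0.4, -0.1]
grip_width: 0.0301
```

```bash
python3 -c "
from h import *
print(bot.observe()['qpos'])
for n in ('side','top'): cv2.imwrite(f'pics/{n}1.png',bot.grab_frame(n))
plan([.4984,-.3035,.11],np.radians(20.3),4)"
```

```text
[-0.01085226  0.54257623  0.6762963   1.73714876 -0.39296919  1.00129208
 -0.40789362]
end [ 0.49857709 -0.30336589  0.11024251] 20.31282498761459
[[[-0.0, 0.0, 0.61], 0.01], [[-0.01, 0.0, 0.6], 0.0], [[-0.0, 0.0, 0.61], 0.01], [[-0.0, 0.0, 0.6], 0.0]]
```

View pics/side1.png

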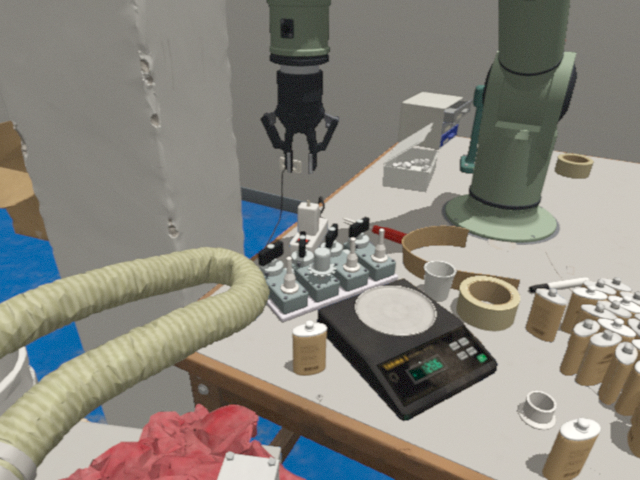

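View pics/top1.png

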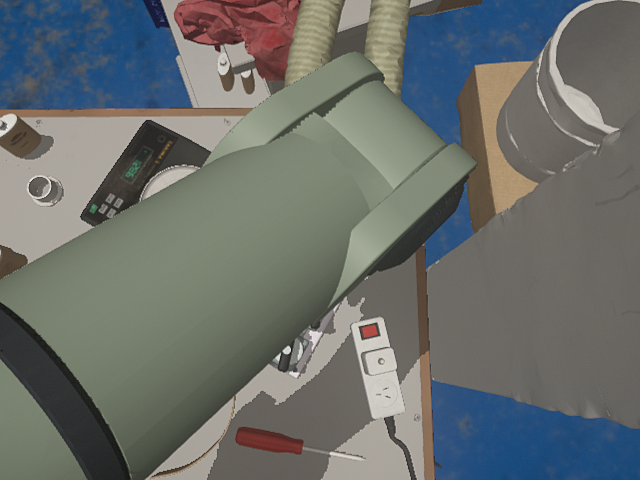

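Call:
servo_tool([
  [[0,0.01,0.6],0],
  [[0.02,-0.01,0.6],0],
  [[0,0,0.6],0],
  [[0,0,0.6],0],
  [[0,0,0],0],
])

```text
clock: 5.2
position: [0.4996, -0.3016, 0.1098]
tool_rot: [-3.139, 0.002, 0.358]
force: [-0.4, 0.1, 0.2]
grip_width: 0.0295
```

```bash
python3 -c "
from h import *
s=bot.grab_frame('side')
cv2.imwrite('pics/side2.png',cv2.resize(s[140:320,230:410],None,fx=3.2,fy=3.2,interpolation=cv2.INTER_CUBIC))
plan([.4984,-.3035,.075],np.radians(20.3),2)"
```

```text
end [ 0.49840911 -0.30344263  0.07524487] 20.27931176028228
[[[-0.02, 0.01, 0.36], 0.02], [[-0.02, 0.0, 0.36], 0.02]]
```

View pics/side2.png

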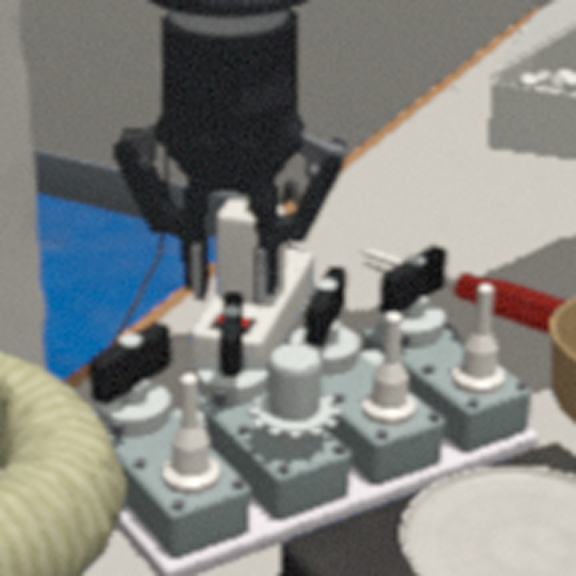

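Call:
servo_tool([
  [[-0.02,0.01,0.24],0],
  [[-0.02,0,0.24],0],
  [[0,0,0.24],0],
  [[0,0,0],0],
])

```text
clock: 5.75
position: [0.498, -0.3036, 0.0744]
tool_rot: [-3.141, 0.001, 0.357]
force: [0.6, 0.4, 0.0]
grip_width: 0.0298
```

```bash
python3 -c "
from h import *
s=bot.grab_frame('side')
cv2.imwrite('pics/side3.png',cv2.resize(s[140:320,230:410],None,fx=3.2,fy=3.2,interpolation=cv2.INTER_CUBIC))
plan([.4984,-.3035,.075],np.radians(20.3),2)"
```

```text
end [ 0.49868962 -0.30363416  0.07497499] 20.297297515264233
[[[0.0, -0.0, -0.0], 0.01], [[0.01, -0.0, -0.0], 0.02]]
```

View pics/side3.png

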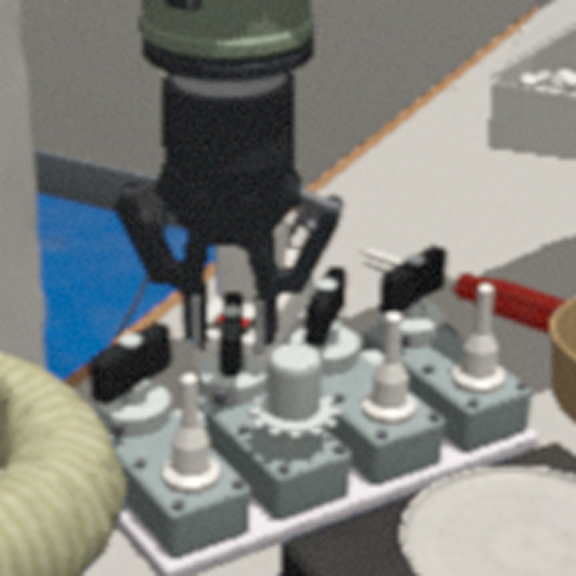

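Call:
servo_tool([
  [[0,0,0],0],
  [[0,0,0],0],
  [[0,0,0],0],
  [[0,0,0],0],
], gripper=-1, newtons=30)

```text
clock: 6.3
position: [0.4986, -0.3026, 0.0756]
tool_rot: [-3.14, -0.0, 0.358]
force: [-1.2, 8.2, 3.6]
grip_width: 0.0132
```

Call:
servo_tool([
  [[0,0,0],0.7],
  [[0,0,0],0.7],
  [[0,0,0],0.7],
  [[0,0,0],0.7],
  [[0,0,0],0.7],
  [[0,0,0],0.7],
  [[0,0,0],0.7],
  [[0,0,0],0.7],
  [[0,0,0],0],
])

```text
clock: 7.42
position: [0.4985, -0.3025, 0.0756]
tool_rot: [-3.14, 0.001, -0.132]
force: [-2.8, 7.6, 5.9]
grip_width: 0.014
```

```bash
python3 -c "
from h import *
s=bot.grab_frame('side');o=bot.observe();print(o['force'],o['moment'],np.degrees(o['tool_rot'][2]))
cv2.imwrite('pics/side4.png',cv2.resize(s[140:320,230:410],None,fx=3.2,fy=3.2,interpolation=cv2.INTER_CUBIC))"
```

```text
[-2.5086572   7.96500763  6.1400616 ] [ 1.65696636  0.59632956 -0.10589638] -7.510299751621599
```

View pics/side4.png

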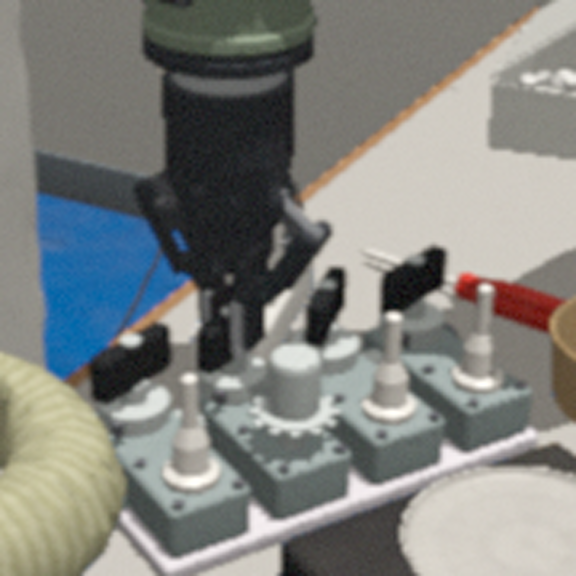

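Call:
servo_tool([
  [[0,0,0],0.7],
  [[0,0,0],0.7],
  [[0,0,0],0.7],
  [[0,0,0],0.7],
  [[0,0,0],0.6],
  [[0,0,0],0.6],
  [[0,0,0],0.6],
  [[0,0,0],0],
])

```text
clock: 8.48
position: [0.4985, -0.3024, 0.0756]
tool_rot: [-3.14, 0.001, -0.533]
force: [-2.9, 8.3, 6.7]
grip_width: 0.0136
```

```bash
python3 -c "
from h import *
o=bot.observe();print(o['force'],o['moment'],np.degrees(o['tool_rot'][2]))"
```

```text
[-2.92236894  8.26444892  6.67680138] [ 1.8625906   0.64649276 -0.1266561 ] -30.541690486917094
```

Call:
servo_tool([
  [[0,0,0],0.3],
  [[0,0,0],0.3],
  [[0,0,0],0],
])

```text
clock: 8.85
position: [0.4986, -0.3024, 0.0756]
tool_rot: [-3.14, 0.002, -0.584]
force: [-3.1, 8.3, 7.5]
grip_width: 0.0136
```

```bash
python3 -c "
from h import *
o=bot.observe();print(o['force'],o['moment'],np.degrees(o['tool_rot'][2]))"
```

```text
[-3.05967806  8.29157509  7.48672692] [1.82460186 0.7657999  1.012249  ] -33.437543803300784
```

Call:
servo_tool([
  [[0,0,0],-0.3],
  [[0,0,0],0],
  [[0,0,0],0],
  [[0,0,0],0],
], gripper=-0.35)

```text
clock: 9.35
position: [0.4984, -0.3039, 0.0753]
tool_rot: [3.142, -0.0, -0.56]
force: [0.4, 0.1, -0.4]
grip_width: 0.0273
```

Call:
servo_tool([
  [[0,0,-0.3],0],
  [[0,0,-0.5],0],
  [[0,0,-0.6],0],
  [[0,0,0],0],
])

```text
clock: 9.85
position: [0.4993, -0.3045, 0.148]
tool_rot: [-3.141, -0.004, -0.559]
force: [1.7, -0.2, -0.6]
grip_width: 0.0276
```

```bash
python3 -c "
from h import *
s=bot.grab_frame('side');o=bot.observe();print(o['force'],o['moment'],np.degrees(o['tool_rot'][2]))
cv2.imwrite('pics/side5.png',cv2.resize(s[140:320,230:410],None,fx=3.2,fy=3.2,interpolation=cv2.INTER_CUBIC))"
```

```text
[ 0.17364537  0.51599208 -0.46635811] [-0.03647549 -0.02739859  0.00932457] -32.03777066983574
```

View pics/side5.png

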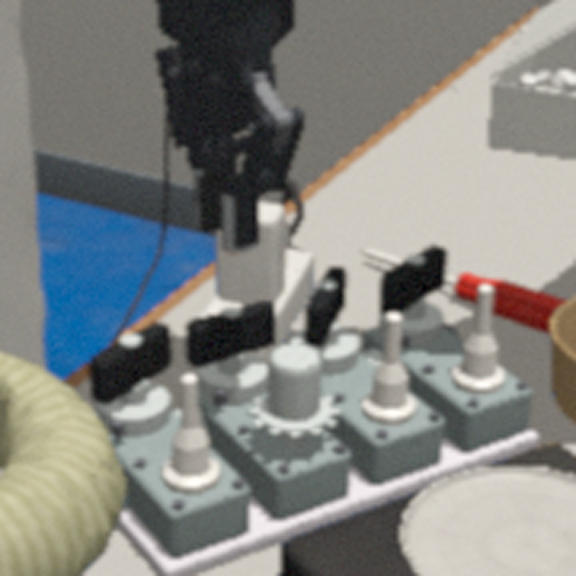

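```bash
python3 -c "
from h import *
plan([.5352,-.2414,.145],np.radians(-30.3),3,False)
R=lambda s:[.4984+s*.03*np.cos(np.radians(-30.3)),-.3035+s*.03*np.sin(np.radians(-30.3)),.1]
for s in (1,-1): print((proj('side',R(s))-[230,140])*3.2)"
```

```text
end [ 0.53544737 -0.24129326  0.14510148] -30.287770669835737
[[[-0.02, -0.48, 0.01], -0.12], [[-0.01, -0.48, 0.01], -0.11], [[-0.0, -0.49, 0.01], -0.12]]
[184.43076744 321.3604466 ]
[270.7200323  296.72897006]
```

Call:
servo_tool([
  [[-0.02,-0.48,0],0],
  [[-0.01,-0.48,0],0],
  [[0,-0.49,0],0],
  [[0,0,0],0],
  [[0,0,0],0],
], gripper=-1)

```text
clock: 10.52
position: [0.5351, -0.2419, 0.1451]
tool_rot: [3.141, 0.0, -0.56]
force: [-0.5, -0.9, 0.0]
grip_width: -0.0001
```

```bash
python3 -c "
from h import *
s=bot.grab_frame('side');o=bot.observe();print(o['position'])
for z in (.108,o['position'][2]): print((proj('side',[*o['position'][:2],z])-[230,140])*3.2)
cv2.imwrite('pics/side6.png',cv2.resize(s[140:320,230:410],None,fx=3.2,fy=3.2,interpolation=cv2.INTER_CUBIC))
plan([.5352,-.2414,.115],np.radians(-31),2,False)"
```

```text
[ 0.53506666 -0.24216032  0.14519946]
[290.23449972 349.62300422]
[291.13727113 291.67725714]
end [ 0.53490621 -0.24147515  0.11519946] -30.994842130176277
[[[-0.0, -0.01, 0.3], -0.11], [[-0.01, -0.0, 0.3], -0.11]]
```

View pics/side6.png

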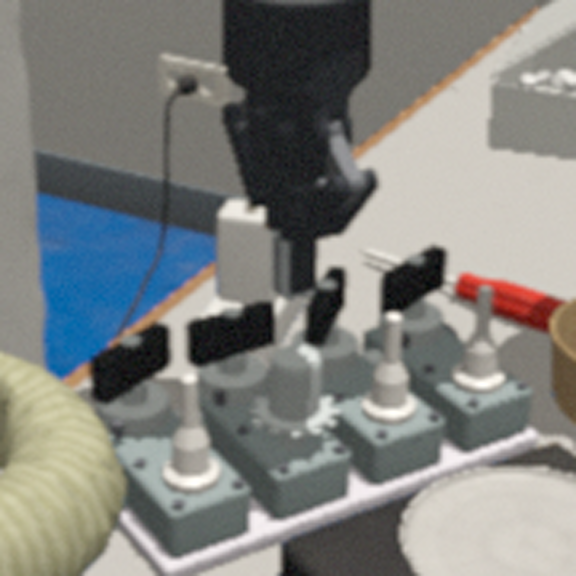

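Call:
servo_tool([
  [[0,-0.01,0.3],0],
  [[0,0,0.3],0],
  [[0,0,0],0],
])

```text
clock: 10.95
position: [0.535, -0.241, 0.1137]
tool_rot: [3.141, 0.002, -0.56]
force: [0.4, 0.5, 0.1]
grip_width: 0.0
```

Call:
servo_tool([
  [[0,0,0.1],0],
  [[0,0,0.1],0],
  [[0,0,0.1],0],
  [[0,0,0],0],
])

```text
clock: 11.45
position: [0.536, -0.2412, 0.1002]
tool_rot: [-3.142, -0.0, -0.559]
force: [-0.0, -0.0, 0.1]
grip_width: 0.0003
```

```bash
python3 -c "
from h import *
s=bot.grab_frame('side');o=bot.observe();print(o['position'],o['force'],o['moment'])
cv2.imwrite('pics/side7.png',cv2.resize(s[140:320,230:410],None,fx=3.2,fy=3.2,interpolation=cv2.INTER_CUBIC))"
```

```text
[ 0.53593331 -0.24112372  0.1002458 ] [-0.11639432  0.48791602 -0.12682793] [-0.0317928  -0.01229951  0.02376411]
```

View pics/side7.png

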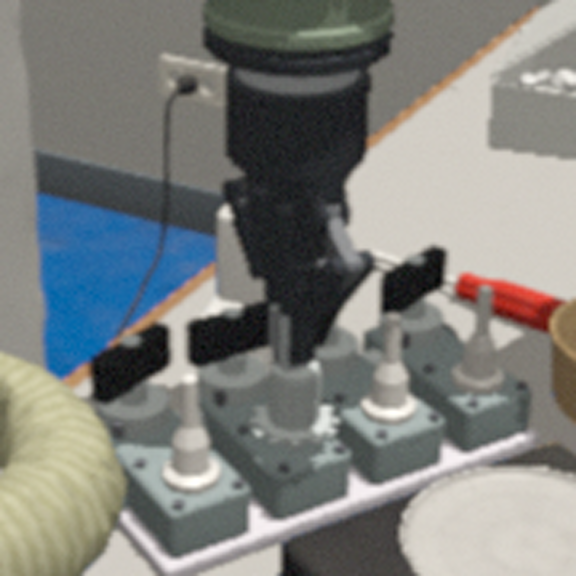

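Call:
servo_tool([
  [[0,0,0.08],0],
  [[0,0,0.08],0],
  [[0,0,0.06],0],
  [[0,0,0],0],
])

```text
clock: 12.0
position: [0.536, -0.2412, 0.0893]
tool_rot: [-3.142, -0.0, -0.559]
force: [0.6, -0.2, 1.1]
grip_width: 0.0002
```

Call:
servo_tool([
  [[0,0,0.04],0],
  [[0,0,0],0],
  [[0,0,0],0],
])

```text
clock: 12.38
position: [0.5363, -0.2414, 0.0888]
tool_rot: [-3.14, -0.001, -0.559]
force: [-6.8, 5.1, 30.9]
grip_width: -0.0
```

Call:
servo_tool([
  [[0,0,-0.2],0],
  [[0,0,-0.5],0],
  [[0,0,-0.8],0],
  [[0,0,-0.8],0],
  [[0,0,-0.8],0],
  [[0,0,0],0],
])

```text
clock: 13.12
position: [0.5368, -0.2417, 0.2448]
tool_rot: [-3.141, -0.004, -0.559]
force: [0.7, -0.1, -0.3]
grip_width: -0.0001
```

```bash
python3 -c "
from h import *
s=bot.grab_frame('side');o=bot.observe();print(o['position'],o['force'])
for p in ([.5352,-.2414,.089],[.5352,-.2414,.107]):print((proj('side',p)-[230,140])*3.2)
s0=cv2.imread('pics/side0.png')
a=np.hstack([s0[210:320,230:410],s[210:320,230:410]])
cv2.imwrite('pics/side8.png',cv2.resize(a,None,fx=2.2,fy=2.2,interpolation=cv2.INTER_CUBIC))"
```

```text
[ 0.53629239 -0.24110563  0.24312662] [-0.23967648  0.32768319 -0.24053473]
[290.85855741 378.68340396]
[291.29234247 351.58299322]
```

View pics/side8.png

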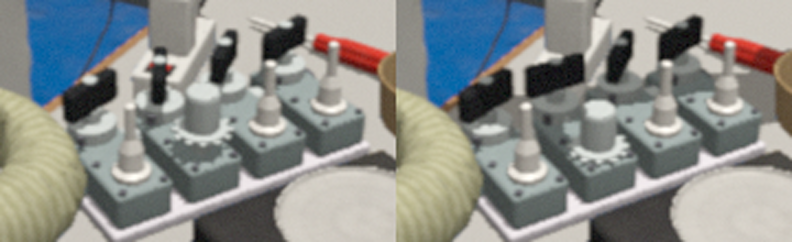

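```bash
python3 -c "
from workcell import bot
print(bot.job_done())"
```

```text
the job is handed in; nothing more can be done
None
```

I turned the capped branch's handle to its closed stop, then pressed the push cap home, and handed the job in at about 13 s of the 51 s. `job_done()` gives no verdict, so the results below are my own readings.

- **Handle:** It stood about 39° clockwise from open. I gripped it and turned it about 51° clockwise. At the stop the moment about the vertical jumped from about -0.1 to +1.0 N m. After release, the side picture showed the bar along the panel's y axis.
- **Cap:** I pressed it with the shut fingers until the tool stood at 0.0888 m, against 0.089 m expected at home. There the vertical force rose to 31 N. The last side picture shows the cap seated lower.
- **Neighbours:** Compared by eye between the first and last side pictures, the other three handles look unmoved. I did not measure their ends in numbers.
- **At hand-in:** The gripper was clear at about 0.24 m and the tool force was close to zero.
- **One disagreement:** At both stops on the way down (tool at 0.100 and 0.089 m) the force read only 0 to 1 N, not the roughly 9 N of bite given. In the 0.100 m picture the cap already looked lower than at the start.

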